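# Seat a wax-block cassette and snap the block clamp shut

## Robot

A 6-joint arm with a two-finger parallel gripper is mounted at the origin on a cart in front of the work surface, level with it; the furniture and walls round the work are solid. World frame = base frame: x ahead of the robot, y to its left, z up, the work surface at z = 0. Lengths are in m, angles in rad, forces in N, time in s.
With the tool pointing down it reaches from about 0.3 to 0.85 m from the base axis. Payload 5.4 kg.
Tool frame: the origin (TCP) lies at the very end of the fingers, on their centre line; the grasp point (between the pads) lies 19 mm behind it (ctrl.pinch_z is the distance from the TCP to the grasp point, in m); y points along the fingers, z is the direction in which the jaws open and shut, and the axes are right-handed (so a half turn about y gives the same grasp; the last joint's range is limited). The gripper opens to 85 mm and grips with 20 to 120 N. Pads are 22 mm wide; open, the fingers measure 114 mm over their backs; the gripper's body (76 mm by 85 mm) begins 54 mm behind the grasp point. The pads swing forward as they close: fully open they stand 13 mm farther back than shut.
Start: joints at [1.006, 0.158, 1.597, -0, 1.386, -0.21], TCP at [0.2, 0.539, 0.207] pointing down, gripper open.
Joint ranges: [-2.91, 2.91], [-0.94, 2.29], [0.18, 2.7], [-1.29, 4.43], [0.17, 2.64], [-3, 3]. Speed limits (rad/s): [2.57, 2.57, 3.14, 3.14, 3.14, 3.14].

## Interface

Orientations are given as a unit quaternion [w, x, y, z].
In Python, from cell import ctrl, camera, workorder gives the robot as it stands.
- The arm moves only by the tool servo_tool, never from a script. Its argument "rows" is a list of rows, each an object of numbers: "x", "y", "z": the shift along the tool's x, y, z in m; "rx", "ry", "rz": the turn, a rotation vector about the tool's x, y, z in degrees. A call has 1 to 12 rows; each row shifts and turns the commanded pose from where the row before left it, along the tool's axes as they then stand; what a row does not reach is not made up. A row lasts 1/12 s, in which the tool goes at most 41.7 mm and 7.16 degrees, less where a joint would pass 70% of its speed; a pose out of reach is approached as far as the arm can. A call is refused whole if a number of a shift passes 0.0417 or a number of a turn 7.16, either way. A call with a gripper value outside its range is refused whole. "grip" is the finger opening in m, from 0 to 0.0854, set as the call begins (left out, the last holds). The fingers move at their own pace and stop on an object; "grip_force" is the grip in N (left out, the last holds). Time passes only in rows, so rows that do not move let the fingers close. It gives the time, the measured TCP pose, the force and the opening at its end, in the units of the state.
- ctrl.observe(): the state, without advancing time (a new reading comes with each control period).
- camera(name): name is "scene" or "top" or "wrist"; returns a dict with "color" (384x512x3 uint8, blue, green, red), "fx", "fy", "cx", "cy" (pixels), "R" (3x3) and "t" (3): a world point X has camera coordinates R X + t; the wrist camera has in their place "hand_eye" (4x4, takes a point from camera to tool coordinates, whose origin is the TCP and whose axes are the tool frame's). Camera axes: x right, y down, z forward; pixel columns grow to the right and rows downward; lengths in m; the calibration is good to about 2 mm. The wrist camera is an equidistant fisheye: a pixel r from the principal point sees the ray r / f radians off the axis. A picture is of the moment at which its call begins: read the wrist's pose just before it. There is no depth.
- workorder.sign_off(): hands the job in, once; it reports no verdict.
The state is a dict: "t": time; "joint_positions": joint angles; "dq": joint speeds; "joint_torque": joint torques, N m; "eef_pos": TCP position; "ee_rot": TCP orientation; "contact_force": force on the tool from outside, world axes, zero at the start; "ft_torque": the same for the moment, N m; "finger_gap": finger opening in m.
Only numpy, scipy, OpenCV 4.12 (cv2) and the standard library are available. Lean on these libraries where they do the work, as an engineer would, in place of code of your own. Each camera call takes 0.05 s, during which the arm holds its last target.

## Task

A tissue cassette with its wax block lies part-way out of the open block clamp and has to be fixed there for trimming. With the fingertips, push the cassette straight in, away from its sloped label end, until it is fully home against the back stop while the lever is still open; then push the clamp's lever over, past its dead point, until it snaps against its locked stop and the jaw holds the cassette tight. Only touch and push: do not pick up or lift the cassette, and leave the things standing round the clamp where they are.

Things in the scene. Friction and masses are not known exactly. Their poses are not given: they have to be found in the camera images.
- clamp: Block clamp fixed on the worktop: grey base plate, top 13 mm above the worktop, spanning its x -49 to +55 mm and y -129 to +49 mm, with dark metal blocks on it. Origin on the worktop under the middle of the seat; z up, x is the direction in which the cassette goes in. Seat at the +y end, lever at the -y end, guide block (46 mm high) between them at y -51 to -31 mm.
- seat (a point): Top of the seat's bed, 34 mm above the worktop, at the clamp's x = y = 0: the cassette's origin comes here when home and clamped. Bed front face at x = -14 mm; before it only the low plate, so fingertips can reach below the cassette. Back stop face at x = +20 mm, fence face at y = +14 mm, both about 42 mm high. Axes as the clamp's.
- cassette: White tissue cassette to be clamped, loose, 40 mm long (x), 28.5 mm wide, 6.5 mm high, with a pale wax block up to 12.8 mm above its underside; about 50 g. Origin at the centre of its underside, x towards the stop. Sloped label end (x = -20 mm, pushable 5 mm high) to the open front, overhanging the bed, by 6 mm when home. It starts on the bed 6 to 12 mm short of home.
- lever (a joint): Lever angle, rad, anticlockwise from above: 0 fully open (start up to 0.08), 0.87 dead point, 1.05 locked at its stop. Light until the jaw meets the cassette at about 0.35, then up to some 4 N at the grip; short of the dead point the spring throws it back, past it the spring carries it to the stop and holds it. Handle direction from the pivot: -110 degrees + angle, from clamp x towards clamp y.
- pivot (a point): Vertical axis of the lever at the height of its grip, 45 mm above the worktop, at the clamp's x = 0, y = -101 mm. The open lever points from here over the -y end, somewhat to the front; it is pushed round towards the rear (clamp +x).
- grip (a point): Middle of the lever's black ribbed grip, a lying sleeve 17 mm thick from 42 to 92 mm off the pivot; this point is 67 mm off the pivot and moves with the lever. Axis 45 mm, underside 36 mm above the worktop; beyond the base plate only bare worktop below it.
- jaw: Clamp jaw, steel with a rubber face 28 mm long, at the cassette's -y side; origin in the middle of its face, 38 mm above the worktop. Only the lever moves it, about 7 mm; its spring presses the cassette with some 40 N when locked.
- spare_1: Another such cassette lying on the worktop in front of the clamp, a bystander; leave alone. Origin at the centre of its underside.
- spare_2: A third such cassette lying on the worktop in front of the clamp, a bystander; leave alone. Origin at the centre of its underside.
- tweezers: Steel tweezers 114 mm long and 9 mm high lying in front and to the left of the clamp, a bystander. Origin at the centre of the underside.
- petri_dish: Petri dish with lid, 62 mm across, 15 mm high, to the left of the clamp, a bystander. Origin at the centre of its underside.
- specimen_cup: Clear cup with white lid, 58 mm across, 75 mm high, behind the clamp, a bystander. Origin at the centre of its underside.
- coverslips: Small blue box, 34 x 34 x 22 mm, behind the clamp to the right, a bystander. Origin at the centre of its underside.
Not all that is in view belongs to the job. What is shaped like the cassette but red is not meant.

How it is judged:
By the outcome, as a careful person would: the job done as asked, in the order asked, and still so for the second after the job is handed in, with the robot touching nothing.
It also fails if it takes over 40 s, if anything falls off the work surface, if the arm or the gripper's body presses on something with over 40 N, if the wrist force passes 120 N, or if a joint passes its speed limit or range.

## Working session

There is one attempt and no reset: what is moved stays moved. The work goes in short steps, Python scripts to look and compute and a tool call to move; the robot and the scene stay as the last step left them, time stands still between calls to the robot, and variables do not carry over. Pictures are saved under pics/ and viewed, and the job is handed in when it is done.

Besides the shell and the picture viewer there is one more tool, called by a JSON object that holds its "name" and its "arguments", one argument or row to a line. servo_tool: Moves the arm, as the interface text tells. Its arguments: {"type":"object","properties":{"rows":{"type":"array","items":{"type":"object","properties":{"x":{"type":"number"},"y":{"type":"number"},"z":{"type":"number"},"rx":{"type":"number"},"ry":{"type":"number"},"rz":{"type":"number"}}}},"grip":{"type":"number"},"grip_force":{"type":"number"}},"required":["rows"]}

```bash
mkdir -p pics; ls; python3 - <<'E'
from cell import ctrl,camera
import cv2,json
s=ctrl.observe(); print(s)
import pickle
for n in ["scene","top","wrist"]:
    c=camera(n); cv2.imwrite(f"pics/{n}0.png",c["color"]); pickle.dump(c,open(f"{n}0.pkl","wb"))
    print(n,{k:v for k,v in c.items() if k!="color"})
E
```

```text
pics
{'t': 0.0, 'joint_positions': array([ 1.00593486e+00,  1.59042527e-01,  1.59826907e+00, -1.85188113e-05,
        1.38617777e+00, -2.10095543e-01]), 'dq': array([-0.00012277, -0.00077996, -0.00017531,  0.00046654,  0.00259759,
       -0.00016681]), 'joint_torque': array([-6.84075221e-04, -3.96012962e+01, -3.31425047e+01, -5.31729602e-04,
        8.48312076e-03,  9.44674355e-06]), 'eef_pos': array([0.19940286, 0.5386191 , 0.20570215]), 'ee_rot': array([-0.69538806,  0.69663467, -0.12501815,  0.12452329]), 'contact_force': array([-0.62320608, -0.28157793,  0.09754243]), 'ft_torque': array([ 0.00821945,  0.04697212, -0.02939304]), 'finger_gap': 0.08532572617364996}
scene {'fx': 416.31240417550885, 'fy': 416.31240417550885, 'cx': 254.63296866605586, 'cy': 189.1856582439007, 'R': array([[-0.52637065, -0.8502482 , -0.00345594],
       [-0.49684539,  0.31087981, -0.81024589],
       [ 0.68998449, -0.42477259, -0.5860799 ]]), 't': array([0.26419475, 0.31259377, 0.50205166])}
top {'fx': 477.56952462566227, 'fy': 477.56952462566227, 'cx': 258.9647875852958, 'cy': 195.98072200502088, 'R': array([[ 1.83461634e-03, -9.99866511e-01, -1.62355941e-02],
       [-9.92800351e-01,  1.23321652e-04, -1.19780830e-01],
       [ 1.19766843e-01,  1.63384554e-02, -9.92667597e-01]]), 't': array([0.0028828 , 0.53426126, 1.07341325])}
wrist {'fx': 297.3186396354542, 'fy': 297.3186396354542, 'cx': 258.9631082410028, 'cy': 190.4762335285401, 'hand_eye': array([[-9.37957882e-04,  9.52547932e-01,  3.04387184e-01,
        -7.72058371e-02],
       [ 5.10446452e-05, -3.04387272e-01,  9.52548364e-01,
        -1.67649793e-01],
       [ 9.99999559e-01,  9.08987582e-04,  2.36879970e-04,
        -6.71242391e-05],
       [ 0.00000000e+00,  0.00000000e+00,  0.00000000e+00,
         1.00000000e+00]])}
```

View pics/scene0.png

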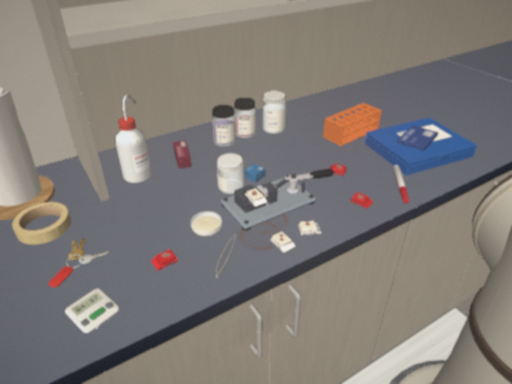

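View pics/top0.png

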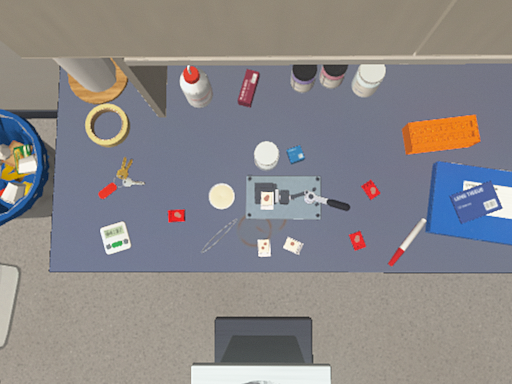

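View pics/wrist0.png

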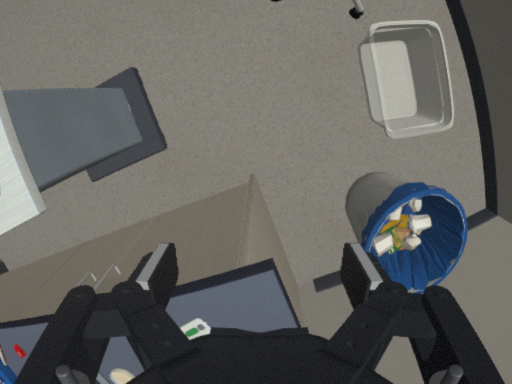

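```bash
python3 - <<'E'
import cv2
a=cv2.imread("pics/top0.png"); cv2.imwrite("pics/top0c.png",cv2.resize(a[160:270,195:360],None,fx=4.8,fy=4.8,interpolation=cv2.INTER_CUBIC))
a=cv2.imread("pics/scene0.png"); cv2.imwrite("pics/scene0c.png",cv2.resize(a[145:245,205:345],None,fx=5.6,fy=5.6,interpolation=cv2.INTER_CUBIC))
E
```

```text
(no output)
```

View pics/top0c.png

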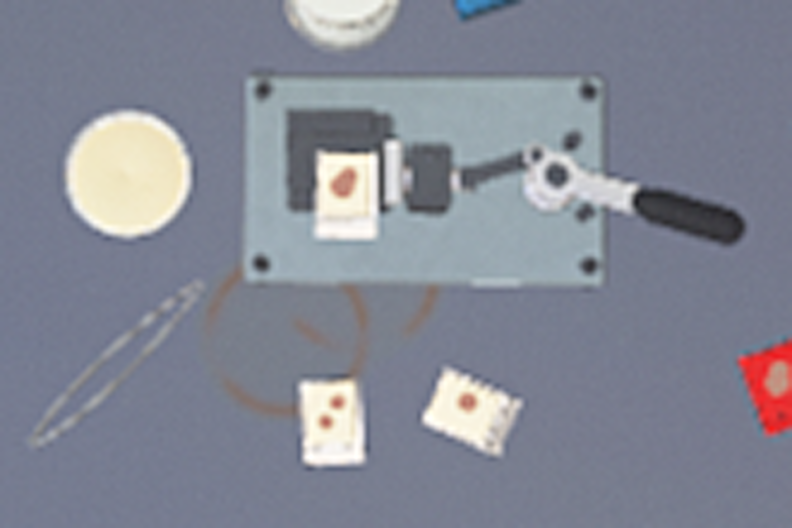

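View pics/scene0c.png

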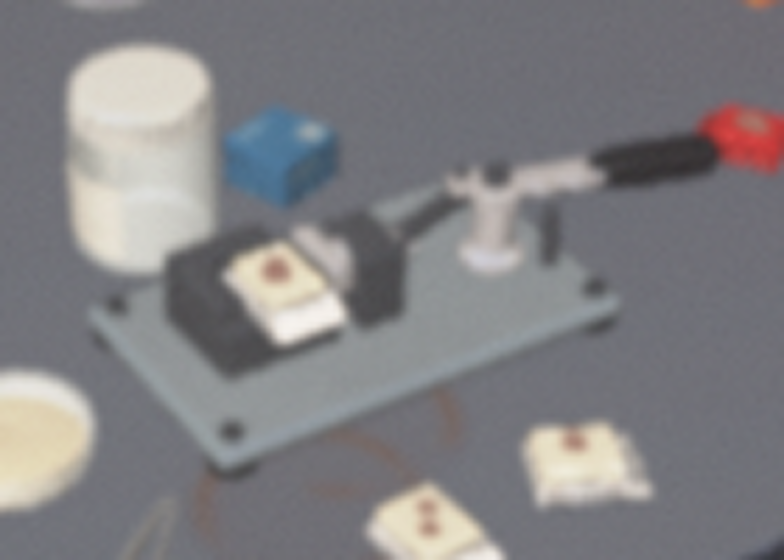

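```bash
cat > h.py <<'E'
import numpy as np,pickle
def ray(c,uv,z):
    R,t=np.array(c["R"]),np.array(c["t"])
    d=R.T@np.array([(uv[0]-c["cx"])/c["fx"],(uv[1]-c["cy"])/c["fy"],1]); o=-R.T@t
    return o+d*(z-o[2])/d[2]
def proj(c,X):
    p=np.asarray(c["R"])@X+np.asarray(c["t"]); return np.array([c["cx"]+c["fx"]*p[0]/p[2],c["cy"]+c["fy"]*p[1]/p[2]])
E
python3 - <<'E'
from h import *
c=pickle.load(open("top0.pkl","rb"))
s=pickle.load(open("scene0.pkl","rb"))
T=lambda u,v:((u+.5)/4.8-.5+195,(v+.5)/4.8-.5+160)
S=lambda u,v:((u+.5)/5.6-.5+205,(v+.5)/5.6-.5+145)
W=np.array([ray(c,T(*p),.013)[:2] for p in [(247,76),(603,76),(604,284),(246,284)]])
L=np.array([(55,49),(55,-129),(-49,-129),(-49,49)])/1000
print(W)
W2=np.array([ray(s,S(*p),.013)[:2] for p in [(618,300),(228,462),(92,314)]]);print("scene",W2)
def fit(L,W):
    a=L-L.mean(0);b=W-W.mean(0)
    th=np.arctan2((a[:,0]*b[:,1]-a[:,1]*b[:,0]).sum(),(a*b).sum())
    R=np.array([[np.cos(th),-np.sin(th)],[np.sin(th),np.cos(th)]])
    t=W.mean(0)-R@L.mean(0); print(np.degrees(th),t,(W-(L@R.T+t))*1000); return R,t
R,t=fit(L,W); fit(L[[1,3,0]],W2)
inv=lambda X:(R.T@(X[:2]-t))*1000
for n,p,z in [("label end L",(315,238),.036),("label end R",(377,238),.036),("wax back L",(317,152),.0468),("wax back R",(377,154),.0468),("pivot",(556,175),.05),("grip tip",(740,232),.045),("grip start",(640,200),.045),("stop back L",(288,110),.042),("stopfront",(310,125),.042),("guide BL",(452,212),.046),("guide TL",(452,145),.046),("sp1",(332,421),.006),("sp2",(471,410),.006),("jawface",(386,175),.04)]:
    X=ray(c,T(*p),z); print(n,X.round(4),inv(X).round(1))
E
```

```text
[[ 0.58558438  0.03431186]
 [ 0.58543772 -0.14101815]
 [ 0.48290427 -0.14011955]
 [ 0.48278963  0.03427874]]
scene [[ 0.48248471 -0.13905912]
 [ 0.48078104  0.03442189]
 [ 0.58082902  0.03470815]]
-0.0655905624225269 [ 0.53122479 -0.01313337] [[-0.69646991 -1.49177924]
 [-0.63935923  1.17809455]
 [ 0.82711885  1.9576387 ]
 [ 0.50871029 -1.64395401]]
-25.93997754782063 [ 0.50093355 -0.00512302] [[-11.47936038   6.12612109]
 [  2.47683224 -25.95251924]
 [  9.00252814  19.82639815]]
label end L [5.032e-01 3.000e-04 3.600e-02] [-28.   13.4]
label end R [ 0.5032 -0.0294  0.036 ] [-28.  -16.3]
wax back L [ 0.5433 -0.0007  0.0468] [12.1 12.4]
wax back R [ 0.5424 -0.0293  0.0468] [ 11.2 -16.1]
pivot [ 0.5319 -0.114   0.05  ] [   0.8 -100.8]
grip tip [ 0.5053 -0.2012  0.045 ] [ -25.7 -188.1]
grip start [ 0.5205 -0.1541  0.045 ] [ -10.5 -141. ]
stop back L [0.5643 0.0133 0.042 ] [33.  26.4]
stopfront [0.557  0.0027 0.042 ] [25.8 15.9]
guide BL [ 0.5147 -0.0649  0.046 ] [-16.5 -51.7]
guide TL [ 0.5468 -0.065   0.046 ] [ 15.6 -51.9]
sp1 [ 0.4165 -0.0077  0.006 ] [-114.8    5.3]
sp2 [ 0.4219 -0.0754  0.006 ] [-109.3  -62.4]
jawface [ 0.5331 -0.0337  0.04  ] [  1.9 -20.5]
```

```bash
cat >> h.py <<'E'
from scipy.spatial.transform import Rotation as Ro
def st():
    from cell import ctrl
    s=ctrl.observe(); q=s["ee_rot"]; R=Ro.from_quat([q[1],q[2],q[3],q[0]]).as_matrix(); return s,np.array(s["eef_pos"]),R
def rel(P,yawdeg):
    # target tool x at yaw, y down
    s,p,R=st(); a=np.radians(yawdeg); x=np.array([np.cos(a),np.sin(a),0]); y=np.array([0,0,-1.]); 
    Rt=np.c_[x,y,np.cross(x,y)]
    print("t",s["t"],"pos",p.round(4),"F",s["contact_force"].round(2),"gap",round(s["finger_gap"],4))
    print("shift tool mm",(R.T@(np.array(P)-p)*1000).round(1),"rotvec deg",np.degrees(Ro.from_matrix(R.T@Rt).as_rotvec()).round(2), "yaw",np.degrees(np.arctan2(R[1,0],R[0,0])).round(2))
E
python3 - <<'E'
from h import *
print(st()[2].round(3)); rel([.44,-.0145,.1],0)
E
```

```text
[[ 0.938 -0.001  0.347]
 [-0.347 -0.001  0.938]
 [-0.    -1.    -0.001]]
t 0.15 pos [0.1995 0.5387 0.2059] F [ 0.32 -0.21 -0.39] gap 0.0852
shift tool mm [ 417.7  106.4 -435.1] rotvec deg [  0.08 -20.33  -0.03] yaw -20.33
```

{"name": "servo_tool", "arguments": {
  "rows": [
    {"ry":-6.78},
    {"ry":-6.78},
    {"ry":-6.77},
    {"x":0.015,"z":-0.0346},
    {"x":0.015,"z":-0.0346},
    {"x":0.015,"z":-0.0346},
    {"x":0.015,"z":-0.0346},
    {"x":0.015,"z":-0.0346},
    {"x":0.015,"z":-0.0346},
    {"x":0.015,"z":-0.0346},
    {"x":0.015,"z":-0.0346},
    {"x":0.015,"z":-0.0346}
  ],
  "grip": 0
}}

```text
schema error: expected keys x, y, z, rx, ry, rz
```

{"name": "servo_tool", "arguments": {
  "rows": [
    {"x":0.015,"z":-0.0346},
    {"x":0.015,"z":-0.0346},
    {"x":0.015,"z":-0.0346},
    {"x":0.015,"z":-0.0346},
    {"x":0.015,"z":-0.0346},
    {"x":0.015,"z":-0.0346},
    {"x":0.015,"z":-0.0346,"y":0.015},
    {"y":0.02},
    {"y":0.02},
    {"y":0}
  ]
}}

```text
schema error: expected keys x, y, z, rx, ry, rz
```

```bash
python3 - <<'E'
from h import *
from cell import camera
import cv2
rel([.47,-.0145,.023],0)
c=camera("wrist"); pickle.dump((c,st()[1:]),open("w1.pkl","wb")); cv2.imwrite("pics/w1.png",cv2.resize(c["color"],None,fx=1.5,fy=1.5))
E
```

```text
t 0.15 pos [0.1995 0.5387 0.2059] F [ 0.32 -0.21 -0.39] gap 0.0852
shift tool mm [ 445.9  183.4 -424.6] rotvec deg [  0.08 -20.33  -0.03] yaw -20.33
```

View pics/w1.png

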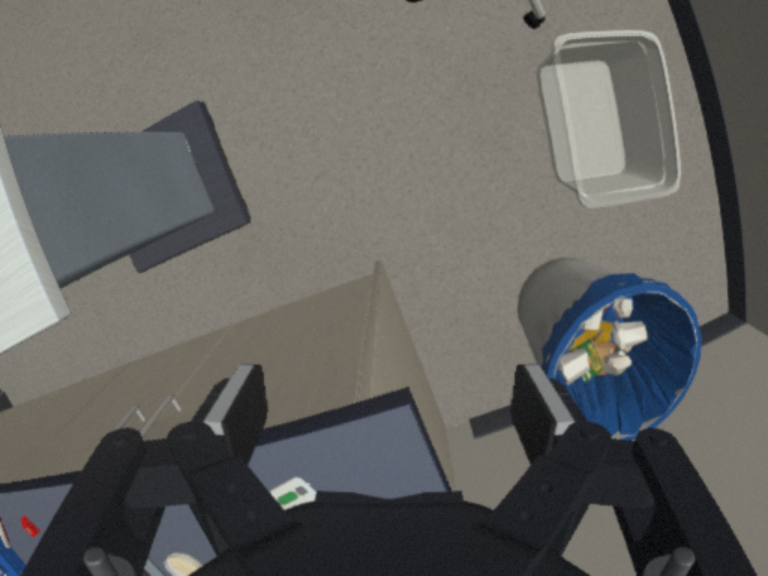

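All six keys are needed in every row. The picture shows the unmoved start view, with the fingers open at (240,400) and (540,400).

{"name": "servo_tool", "arguments": {
  "rows": [
    {"x":0,"y":0,"z":0,"rx":0,"ry":-6.78,"rz":0},
    {"x":0,"y":0,"z":0,"rx":0,"ry":-6.78,"rz":0},
    {"x":0,"y":0,"z":0,"rx":0,"ry":-6.77,"rz":0},
    {"x":0.015,"y":0,"z":-0.0346,"rx":0,"ry":0,"rz":0},
    {"x":0.015,"y":0,"z":-0.0346,"rx":0,"ry":0,"rz":0},
    {"x":0.015,"y":0,"z":-0.0346,"rx":0,"ry":0,"rz":0},
    {"x":0.015,"y":0,"z":-0.0346,"rx":0,"ry":0,"rz":0},
    {"x":0.015,"y":0,"z":-0.0346,"rx":0,"ry":0,"rz":0},
    {"x":0.015,"y":0,"z":-0.0346,"rx":0,"ry":0,"rz":0},
    {"x":0.015,"y":0,"z":-0.0346,"rx":0,"ry":0,"rz":0},
    {"x":0.015,"y":0,"z":-0.0346,"rx":0,"ry":0,"rz":0},
    {"x":0.015,"y":0,"z":-0.0346,"rx":0,"ry":0,"rz":0}
  ],
  "grip": 0
}}

```text
t: 1.2
eef_pos: [0.3349, 0.2261, 0.2067]
ee_rot: [0.707, -0.707, -0.0, 0.0]
contact_force: [1.1, -0.5, -0.4]
finger_gap: -0.0001
```

{"name": "servo_tool", "arguments": {
  "rows": [
    {"x":0.015,"y":0,"z":-0.0346,"rx":0,"ry":0,"rz":0},
    {"x":0.015,"y":0,"z":-0.0346,"rx":0,"ry":0,"rz":0},
    {"x":0.015,"y":0,"z":-0.0346,"rx":0,"ry":0,"rz":0},
    {"x":0.015,"y":0,"z":-0.0346,"rx":0,"ry":0,"rz":0},
    {"x":0.015,"y":0,"z":-0.0346,"rx":0,"ry":0,"rz":0},
    {"x":0.015,"y":0,"z":-0.0346,"rx":0,"ry":0,"rz":0},
    {"x":0.015,"y":0.015,"z":-0.0346,"rx":0,"ry":0,"rz":0},
    {"x":0,"y":0.02,"z":0,"rx":0,"ry":0,"rz":0},
    {"x":0,"y":0.02,"z":0,"rx":0,"ry":0,"rz":0},
    {"x":0,"y":0,"z":0,"rx":0,"ry":0,"rz":0},
    {"x":0,"y":0,"z":0,"rx":0,"ry":0,"rz":0}
  ]
}}

```text
t: 2.12
eef_pos: [0.4388, -0.0141, 0.1509]
ee_rot: [0.707, -0.707, 0.001, 0.001]
contact_force: [0.7, 0.9, 0.7]
finger_gap: -0.0001
```

```bash
python3 - <<'E'
from h import *
from cell import camera
import cv2
rel([.47,-.0145,.023],0)
c=camera("wrist"); pickle.dump((c,st()[1:]),open("w1.pkl","wb")); cv2.imwrite("pics/w1b.png",cv2.resize(c["color"],None,fx=1.5,fy=1.5))
E
```

```text
t 2.1167 pos [ 0.4388 -0.0141  0.1509] F [0.66 0.95 0.67] gap -0.0001
shift tool mm [ 31.6 127.8  -0.5] rotvec deg [-0.05 -0.   -0.16] yaw -0.0
```

View pics/w1b.png

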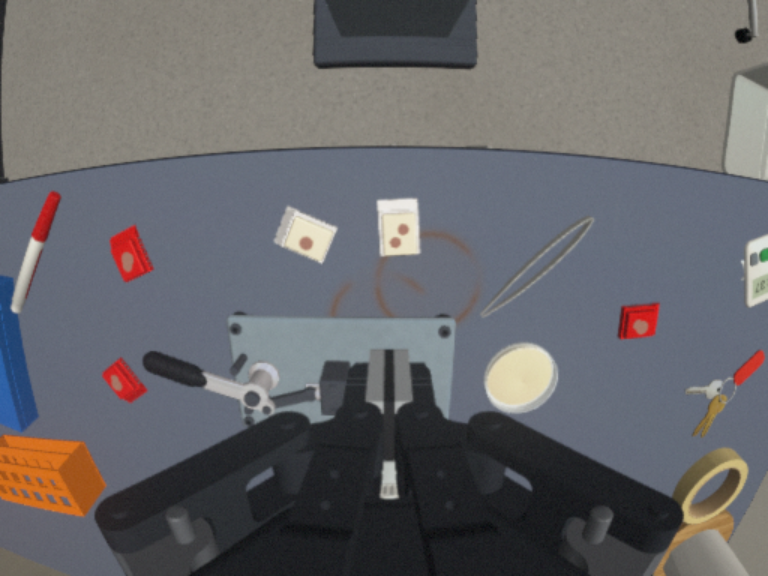

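{"name": "servo_tool", "arguments": {
  "rows": [
    {"x":0.0155,"y":0,"z":0,"rx":0,"ry":0,"rz":0},
    {"x":0.0155,"y":0.02,"z":0,"rx":0,"ry":0,"rz":0},
    {"x":0,"y":0.035,"z":0,"rx":0,"ry":0,"rz":0},
    {"x":0,"y":0.035,"z":0,"rx":0,"ry":0,"rz":0},
    {"x":0,"y":0.025,"z":0,"rx":0,"ry":0,"rz":0},
    {"x":0,"y":0.012,"z":0,"rx":0,"ry":0,"rz":0},
    {"x":0,"y":0,"z":0,"rx":0,"ry":0,"rz":0},
    {"x":0,"y":0,"z":0,"rx":0,"ry":0,"rz":0}
  ]
}}

```text
t: 2.83
eef_pos: [0.4717, -0.0143, 0.0258]
ee_rot: [-0.707, 0.707, 0.001, 0.0]
contact_force: [0.8, -1.4, 1.2]
finger_gap: -0.0002
```

```bash
python3 - <<'E'
from h import *
from cell import camera
import cv2
rel([.492,-.0145,.023],0)
c=camera("scene"); cv2.imwrite("pics/s1.png",cv2.resize(c["color"][125:245,205:345],None,fx=5,fy=5,interpolation=cv2.INTER_CUBIC))
E
```

```text
t 2.8333 pos [ 0.4717 -0.0143  0.0258] F [ 0.76 -1.41  1.21] gap -0.0002
shift tool mm [20.3  2.9 -0.3] rotvec deg [0.02 0.05 0.07] yaw 0.05
```

View pics/s1.png

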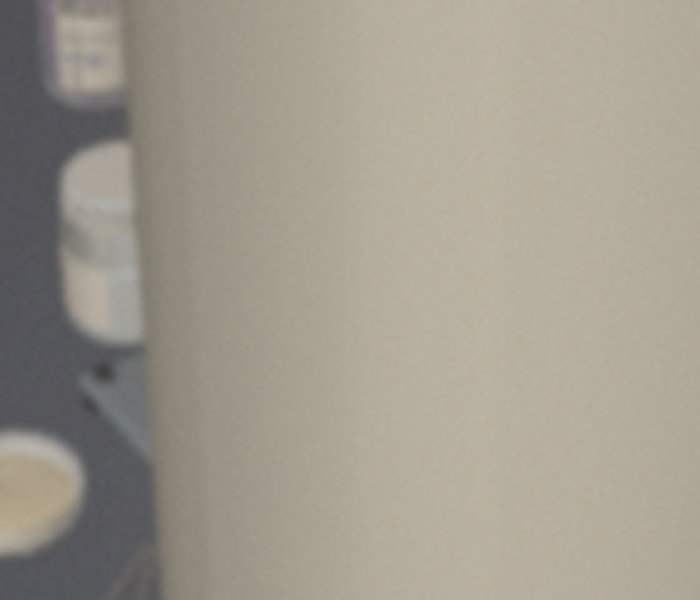

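{"name": "servo_tool", "arguments": {
  "rows": [
    {"x":0.008,"y":0.001,"z":0,"rx":0,"ry":0,"rz":0},
    {"x":0.006,"y":0.001,"z":0,"rx":0,"ry":0,"rz":0},
    {"x":0.002,"y":0,"z":0,"rx":0,"ry":0,"rz":0},
    {"x":0.002,"y":0,"z":0,"rx":0,"ry":0,"rz":0},
    {"x":0.002,"y":0,"z":0,"rx":0,"ry":0,"rz":0},
    {"x":0.001,"y":0,"z":0,"rx":0,"ry":0,"rz":0},
    {"x":0.001,"y":0,"z":0,"rx":0,"ry":0,"rz":0}
  ]
}}

```text
t: 3.47
eef_pos: [0.4928, -0.0144, 0.0227]
ee_rot: [0.707, -0.707, 0.0, 0.0]
contact_force: [0.6, 0.8, 0.6]
finger_gap: 0.0003
```

{"name": "servo_tool", "arguments": {
  "rows": [
    {"x":0.001,"y":0,"z":0,"rx":0,"ry":0,"rz":0},
    {"x":0.001,"y":0,"z":0,"rx":0,"ry":0,"rz":0},
    {"x":0.001,"y":0,"z":0,"rx":0,"ry":0,"rz":0}
  ]
}}

```text
t: 3.72
eef_pos: [0.4958, -0.0144, 0.0227]
ee_rot: [0.707, -0.707, 0.0, 0.0]
contact_force: [-0.8, 0.1, 0.0]
finger_gap: -0.0001
```

{"name": "servo_tool", "arguments": {
  "rows": [
    {"x":0.001,"y":0,"z":0,"rx":0,"ry":0,"rz":0},
    {"x":0.001,"y":0,"z":0,"rx":0,"ry":0,"rz":0}
  ]
}}

```text
t: 3.88
eef_pos: [0.4978, -0.0144, 0.0227]
ee_rot: [0.707, -0.707, 0.0, 0.0]
contact_force: [0.0, 0.0, -0.4]
finger_gap: -0.0
```

{"name": "servo_tool", "arguments": {
  "rows": [
    {"x":0.001,"y":0,"z":0,"rx":0,"ry":0,"rz":0},
    {"x":0.001,"y":0,"z":0,"rx":0,"ry":0,"rz":0}
  ]
}}

```text
t: 4.05
eef_pos: [0.4999, -0.0144, 0.0227]
ee_rot: [0.707, -0.707, -0.0, -0.0]
contact_force: [0.4, 0.1, -0.0]
finger_gap: 0.0
```

{"name": "servo_tool", "arguments": {
  "rows": [
    {"x":0.001,"y":0,"z":0,"rx":0,"ry":0,"rz":0},
    {"x":0,"y":0,"z":0,"rx":0,"ry":0,"rz":0}
  ]
}}

```text
t: 4.22
eef_pos: [0.501, -0.0145, 0.0228]
ee_rot: [-0.707, 0.707, 0.0, 0.0]
contact_force: [0.8, -0.2, -0.4]
finger_gap: 0.0001
```

{"name": "servo_tool", "arguments": {
  "rows": [
    {"x":0.001,"y":0,"z":0,"rx":0,"ry":0,"rz":0},
    {"x":0,"y":0,"z":0,"rx":0,"ry":0,"rz":0}
  ]
}}

```text
t: 4.38
eef_pos: [0.5019, -0.0144, 0.0227]
ee_rot: [-0.707, 0.707, 0.0, 0.0]
contact_force: [-0.6, 0.7, 0.1]
finger_gap: -0.0001
```

```bash
python3 - <<'E'
from h import *
from cell import camera
import cv2
c=camera("wrist"); cv2.imwrite("pics/w2.png",cv2.resize(c["color"][180:320,150:370],None,fx=3.5,fy=3.5,interpolation=cv2.INTER_CUBIC))
c=camera("top"); cv2.imwrite("pics/t2.png",cv2.resize(c["color"][160:270,195:360],None,fx=4.8,fy=4.8,interpolation=cv2.INTER_CUBIC))
E
```

```text
(no output)
```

View pics/w2.png

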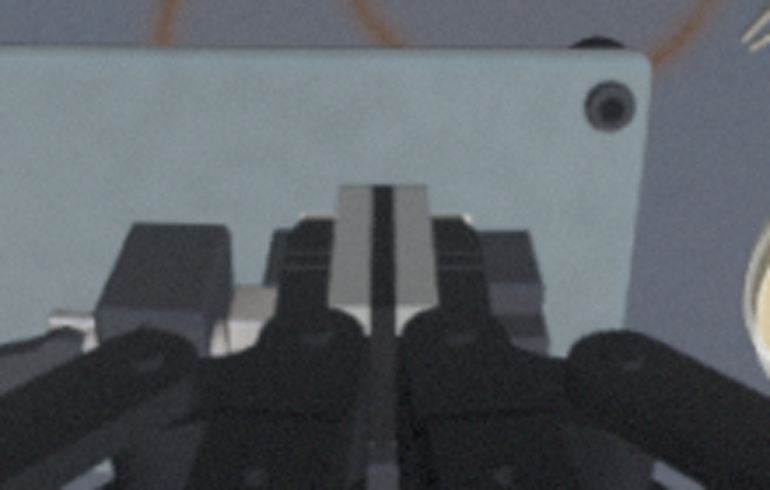

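View pics/t2.png

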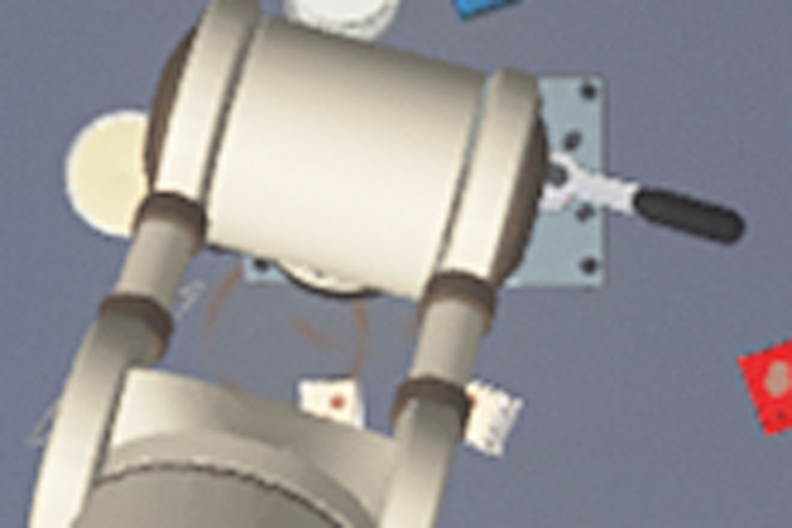

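{"name": "servo_tool", "arguments": {
  "rows": [
    {"x":0.001,"y":0,"z":0,"rx":0,"ry":0,"rz":0},
    {"x":0,"y":0,"z":0,"rx":0,"ry":0,"rz":0}
  ]
}}

```text
t: 4.65
eef_pos: [0.5029, -0.0145, 0.0227]
ee_rot: [-0.707, 0.707, 0.0, 0.0]
contact_force: [0.4, -0.5, -0.1]
finger_gap: 0.0001
```

{"name": "servo_tool", "arguments": {
  "rows": [
    {"x":0.001,"y":0,"z":0,"rx":0,"ry":0,"rz":0},
    {"x":0,"y":0,"z":0,"rx":0,"ry":0,"rz":0}
  ]
}}

```text
t: 4.82
eef_pos: [0.504, -0.0145, 0.0227]
ee_rot: [-0.707, 0.707, 0.0, 0.0]
contact_force: [0.6, -0.1, -0.1]
finger_gap: -0.0002
```

```bash
cat >> h.py <<'E'
def wproj(c,Xt):
    H=np.array(c["hand_eye"]); p=H[:3,:3].T@(np.array(Xt)-H[:3,3]); th=np.arctan2(np.hypot(p[0],p[1]),p[2]); r=c["fx"]*th; k=r/np.hypot(p[0],p[1])
    return np.array([c["cx"]+k*p[0],c["cy"]+k*p[1]])
def wray(c,uv,p,R,z):
    H=np.array(c["hand_eye"]); d=np.array([uv[0]-c["cx"],uv[1]-c["cy"]]); r=np.hypot(*d); th=r/c["fx"]
    v=np.r_[d/r*np.sin(th),np.cos(th)]; v=R@(H[:3,:3]@v); o=p+R@H[:3,3]; return o+v*(z-o[2])/v[2]
E
python3 - <<'E'
from h import *
from cell import camera
import cv2
s,p,R=st()
c=camera("wrist"); pickle.dump((c,p,R),open("w3.pkl","wb"));cv2.imwrite("pics/w3.png",cv2.resize(c["color"][190:290,190:310],None,fx=6.5,fy=6.5,interpolation=cv2.INTER_CUBIC))
for X in [(-.011,0,-.007),(-.011,0,.007),(.011,0,.007),(-.011,-.02,.007),(0,0,0)]:
    u=wproj(c,X); print(X,u,(u-[190,190])*6.5)
E
```

```text
(-0.011, 0, -0.007) [247.88807641 210.43846531] [376.27249666 132.85002452]
(-0.011, 0, 0.007) [270.98288038 210.45529237] [526.38872247 132.95940039]
(0.011, 0, 0.007) [270.41775146 242.60558173] [522.7153845  341.93628122]
(-0.011, -0.02, 0.007) [272.37527676 223.9580784 ] [535.43929896 220.72750959]
(0, 0, 0) [259.40949608 226.94042283] [451.1617245  240.11274842]
```

View pics/w3.png

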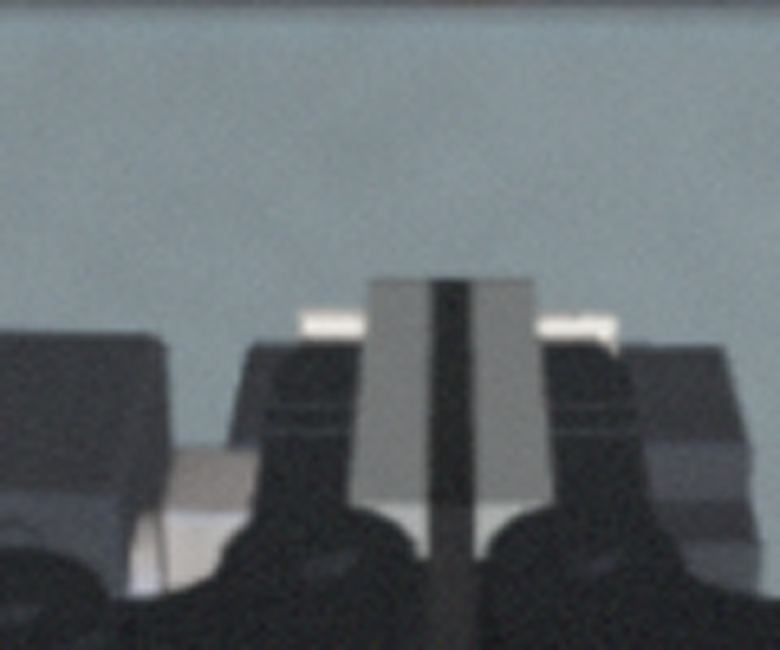

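```bash
python3 - <<'E'
from h import *
c,p,R=pickle.load(open("w3.pkl","rb"))
P=lambda u,v:(190+(u+.5)/6.5-.5,190+(v+.5)/6.5-.5)
for n,a,z in [("cass L",(300,312),.036),("cass R",(617,315),.036),("cass Ltop",(300,312),.040),("padtip",(370,280),.023),("padtip",(535,280),.023),("plate edge",(400,5),.013),("fence front",(700,347),.042),("bed frontL",(250,345),.034),("guide front R",(160,333),.046),("guide rear R",(130,490),.046)]:
    X=wray(c,P(*a),p,R,z); print(n,X.round(4),"clamp",((X-[.531,-.0131,0])*1000).round(1))
E
```

```text
cass L [ 0.5047 -0.0282  0.036 ] clamp [-26.3 -15.1  36. ]
cass R [5.05e-01 1.00e-04 3.60e-02] clamp [-26.   13.2  36. ]
cass Ltop [ 0.5027 -0.0279  0.04  ] clamp [-28.3 -14.8  40. ]
padtip [ 0.5078 -0.0225  0.023 ] clamp [-23.2  -9.4  23. ]
padtip [ 0.5078 -0.0067  0.023 ] clamp [-23.2   6.4  23. ]
plate edge [ 0.4833 -0.0197  0.013 ] clamp [-47.7  -6.6  13. ]
fence front [0.5052 0.0069 0.042 ] clamp [-25.8  20.   42. ]
bed frontL [ 0.5092 -0.0331  0.034 ] clamp [-21.8 -20.   34. ]
guide front R [ 0.5018 -0.0393  0.046 ] clamp [-29.2 -26.2  46. ]
guide rear R [ 0.5177 -0.043   0.046 ] clamp [-13.3 -29.9  46. ]
```

{"name": "servo_tool", "arguments": {
  "rows": [
    {"x":-0.017,"y":0,"z":0,"rx":0,"ry":0,"rz":0},
    {"x":-0.017,"y":0,"z":0,"rx":0,"ry":0,"rz":0},
    {"x":0,"y":0.004,"z":0,"rx":0,"ry":0,"rz":0},
    {"x":0,"y":0.002,"z":0,"rx":0,"ry":0,"rz":0},
    {"x":0,"y":0.001,"z":0,"rx":0,"ry":0,"rz":0},
    {"x":0,"y":0,"z":0,"rx":0,"ry":0,"rz":0}
  ]
}}

```text
t: 5.37
eef_pos: [0.4704, -0.0146, 0.0156]
ee_rot: [-0.707, 0.707, 0.0, 0.0]
contact_force: [-0.2, -0.3, -0.2]
finger_gap: 0.0
```

{"name": "servo_tool", "arguments": {
  "rows": [
    {"x":0,"y":0.001,"z":0,"rx":0,"ry":0,"rz":0},
    {"x":0,"y":0.001,"z":0,"rx":0,"ry":0,"rz":0}
  ]
}}

```text
t: 5.53
eef_pos: [0.4705, -0.0146, 0.0138]
ee_rot: [-0.707, 0.707, 0.0, 0.0]
contact_force: [0.6, 0.6, 0.5]
finger_gap: -0.0002
```

{"name": "servo_tool", "arguments": {
  "rows": [
    {"x":0,"y":0.001,"z":0,"rx":0,"ry":0,"rz":0},
    {"x":0,"y":0.001,"z":0,"rx":0,"ry":0,"rz":0}
  ]
}}

```text
t: 5.7
eef_pos: [0.47, -0.0145, 0.0116]
ee_rot: [-0.707, 0.707, 0.0, 0.0]
contact_force: [-0.4, 0.5, 0.3]
finger_gap: 0.0
```

```bash
python3 - <<'E'
from h import *
from cell import camera
import cv2
s,p,R=st(); print(p)
c=camera("wrist"); pickle.dump((c,p,R),open("w4.pkl","wb"));cv2.imwrite("pics/w4.png",cv2.resize(c["color"][170:290,180:330],None,fx=5.2,fy=5.2,interpolation=cv2.INTER_CUBIC))
c=camera("top"); pickle.dump((c,p,R),open("t4.pkl","wb"));cv2.imwrite("pics/t4.png",cv2.resize(c["color"][160:270,195:360],None,fx=4.8,fy=4.8,interpolation=cv2.INTER_CUBIC))
E
```

```text
[ 0.46999543 -0.01445847  0.01162649]
```

View pics/w4.png

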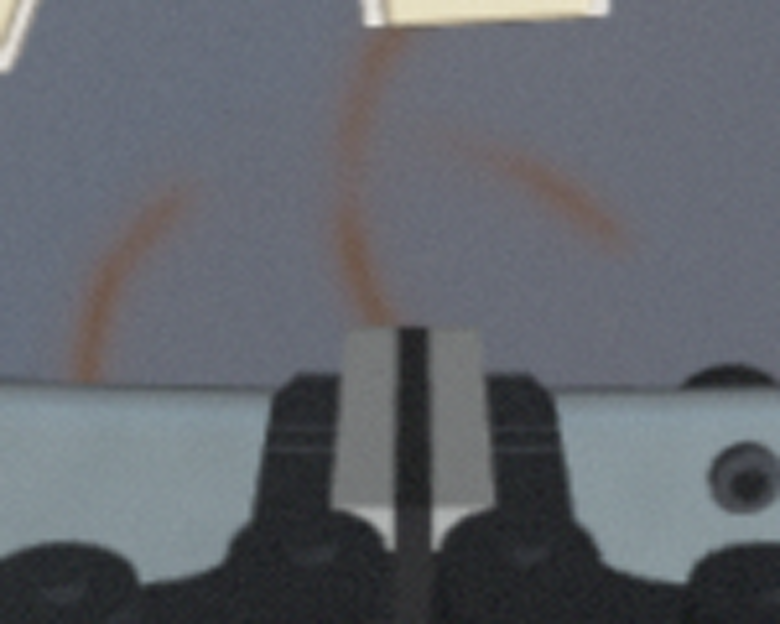

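View pics/t4.png

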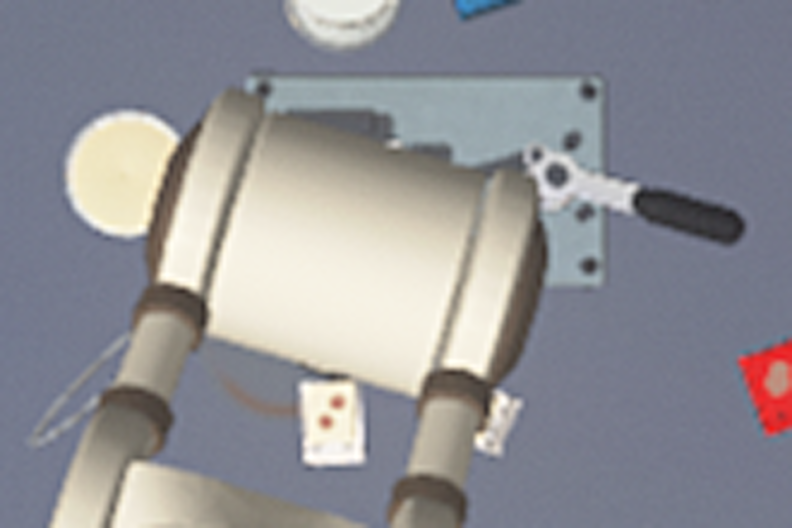

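{"name": "servo_tool", "arguments": {
  "rows": [
    {"x":-0.006,"y":0,"z":0,"rx":0,"ry":0,"rz":0},
    {"x":0,"y":0.004,"z":0,"rx":0,"ry":0,"rz":0},
    {"x":0,"y":0.003,"z":0,"rx":0,"ry":0,"rz":0},
    {"x":0,"y":0.002,"z":0,"rx":0,"ry":0,"rz":0},
    {"x":0,"y":0,"z":0,"rx":0,"ry":0,"rz":0}
  ]
}}

```text
t: 6.22
eef_pos: [0.4632, -0.0143, 0.0021]
ee_rot: [0.707, -0.707, 0.0, 0.0]
contact_force: [0.1, -1.1, -0.0]
finger_gap: 0.0002
```

{"name": "servo_tool", "arguments": {
  "rows": [
    {"x":0,"y":0.001,"z":0,"rx":0,"ry":0,"rz":0},
    {"x":0,"y":0.001,"z":0,"rx":0,"ry":0,"rz":0}
  ]
}}

```text
t: 6.38
eef_pos: [0.464, -0.0145, 0.0007]
ee_rot: [-0.707, 0.707, 0.0, 0.0]
contact_force: [-0.2, 0.6, -0.3]
finger_gap: -0.0002
```

{"name": "servo_tool", "arguments": {
  "rows": [
    {"x":0,"y":0.001,"z":0,"rx":0,"ry":0,"rz":0},
    {"x":0,"y":0.0,"z":0,"rx":0,"ry":0,"rz":0}
  ]
}}

```text
t: 6.55
eef_pos: [0.4637, -0.0144, -0.0005]
ee_rot: [0.707, -0.707, 0.0, 0.0]
contact_force: [-0.1, 0.3, 0.0]
finger_gap: -0.0001
```

{"name": "servo_tool", "arguments": {
  "rows": [
    {"x":0,"y":0.001,"z":0,"rx":0,"ry":0,"rz":0},
    {"x":0,"y":0.0,"z":0,"rx":0,"ry":0,"rz":0}
  ]
}}

```text
t: 6.72
eef_pos: [0.4637, -0.0144, -0.0014]
ee_rot: [0.707, -0.707, 0.0, 0.0]
contact_force: [-0.8, -0.7, -0.1]
finger_gap: -0.0001
```

{"name": "servo_tool", "arguments": {
  "rows": [
    {"x":0,"y":0.001,"z":0,"rx":0,"ry":0,"rz":0},
    {"x":0,"y":0.001,"z":0,"rx":0,"ry":0,"rz":0},
    {"x":0,"y":0,"z":0,"rx":0,"ry":0,"rz":0}
  ]
}}

```text
t: 6.97
eef_pos: [0.4636, -0.0144, -0.0035]
ee_rot: [0.707, -0.707, 0.0, 0.0]
contact_force: [-0.3, -0.6, -0.4]
finger_gap: 0.0002
```

```bash
python3 - <<'E'
from h import *
from cell import camera
import cv2
s,p,R=st(); print(p,s["contact_force"],s["joint_positions"])
c=camera("scene"); pickle.dump((c,p,R),open("s5.pkl","wb"));cv2.imwrite("pics/s5.png",cv2.resize(c["color"],None,fx=1.5,fy=1.5))
c=camera("wrist"); pickle.dump((c,p,R),open("w5.pkl","wb"));cv2.imwrite("pics/w5.png",cv2.resize(c["color"][170:290,180:330],None,fx=5.2,fy=5.2,interpolation=cv2.INTER_CUBIC))
E
```

```text
[ 0.46360682 -0.01439368 -0.00351338] [-0.33837691 -0.55501682 -0.40065554] [-2.92499011e-01  1.65909067e-01  2.05439857e+00 -1.20090010e-05
  9.21658186e-01 -1.86328436e+00]
```

View pics/w5.png

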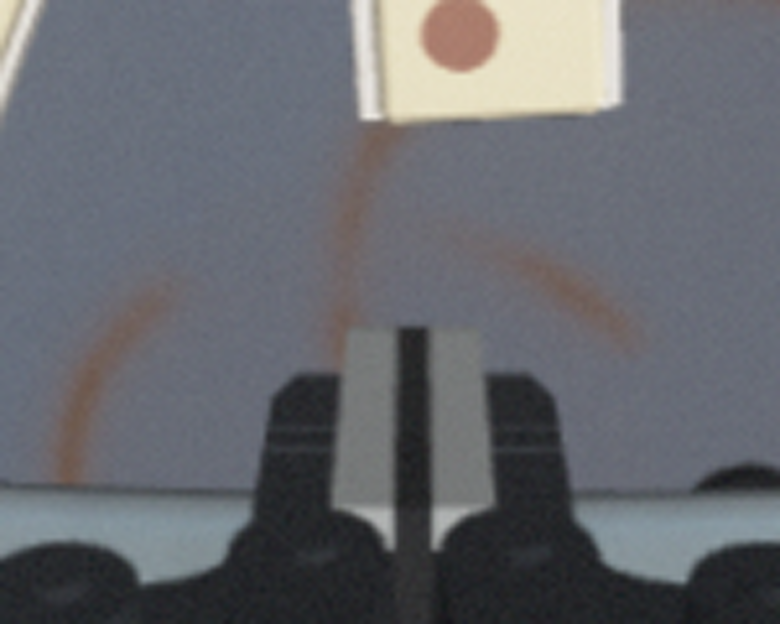

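View pics/s5.png

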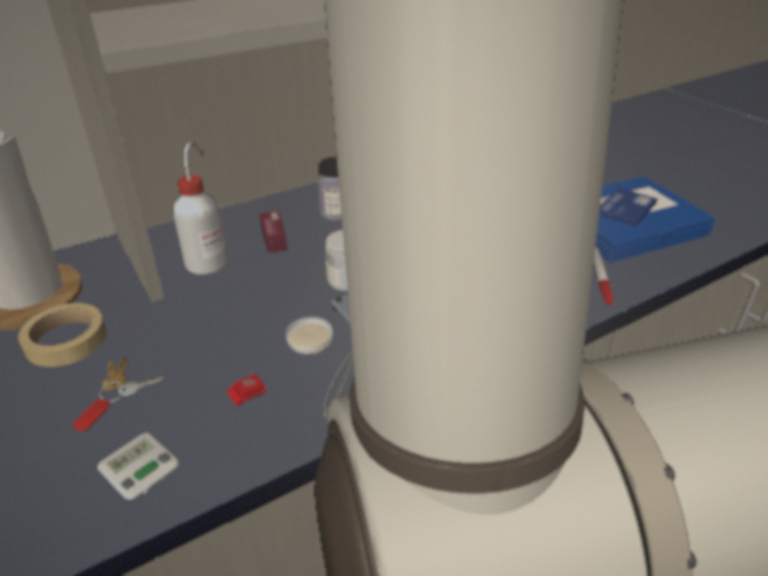

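```bash
python3 - <<'E'
from h import *
from scipy.optimize import least_squares
c,(p,R)=pickle.load(open("w1.pkl","rb")); t=pickle.load(open("top0.pkl","rb"))
H=np.array(c["hand_eye"])
W=[];U=[]
for u,w,z in [((371,189.5),(124,381),.006),((358,240.5),(131,254),.006),((177,215.5),(640,321),.006),((221.5,196),(521,376),.013),((264.2,247.7),(399,228),.008),((293,245.4),(306,236),.008)]:
    W.append(ray(t,u,z));U.append(((w[0]+.5)/1.5-.5,(w[1]+.5)/1.5-.5))
for l,w in [((-49,-129),(231,318)),((-49,49),(456,319))]:
    W.append(np.array([.531+l[0]/1000,-.0131+l[1]/1000,.013]));U.append((w[0]/1.5-.17,w[1]/1.5-.17))
W=np.array(W);U=np.array(U)
Rc=R@H[:3,:3];oc=p+R@H[:3,3]
def pr(v):
    Rn=Ro.from_rotvec(v[3:]).as_matrix()@Rc; q=(W-(oc+v[:3]))@Rn
    r=np.hypot(q[:,0],q[:,1]); k=c["fx"]*np.arctan2(r,q[:,2])/r
    return np.c_[c["cx"]+k*q[:,0],c["cy"]+k*q[:,1]]
f=lambda v:(pr(v)-U).ravel()
print("resid as given",f(np.zeros(6)).reshape(-1,2).round(1))
s=least_squares(f,np.zeros(6),loss="soft_l1",x_scale=[.01]*3+[.05]*3); print("dpos mm",s.x[:3]*1000,"rot deg",np.degrees(s.x[3:]));print(s.fun.reshape(-1,2).round(1))
E
```

```text
resid as given [[-1.1 -1.9]
 [-2.6 -2.4]
 [-1.3 -2.2]
 [-0.5 -0.3]
 [-1.4 -3.3]
 [-1.8 -3.2]
 [-4.9 -3.9]
 [ 0.3 -3.7]]
dpos mm [-3.35874856 -0.55217783  1.65420504] rot deg [-0.16509358  0.08943025 -0.09539831]
[[ 1.3  0.1]
 [-0.2  0.4]
 [-1.1  0.1]
 [ 0.2  1.8]
 [ 0.   0. ]
 [ 0.   0. ]
 [-2.7 -1.2]
 [ 1.4 -1. ]]
```

{"name": "servo_tool", "arguments": {
  "rows": [
    {"x":0.003,"y":0,"z":0,"rx":0,"ry":0,"rz":0},
    {"x":0.003,"y":0,"z":0,"rx":0,"ry":0,"rz":0},
    {"x":0.003,"y":0,"z":0,"rx":0,"ry":0,"rz":0},
    {"x":0.002,"y":0,"z":0,"rx":0,"ry":0,"rz":0}
  ]
}}

```text
t: 7.4
eef_pos: [0.4754, -0.0145, -0.0032]
ee_rot: [-0.707, 0.707, 0.0, 0.0]
contact_force: [-0.5, -0.1, -0.2]
finger_gap: -0.0003
```

{"name": "servo_tool", "arguments": {
  "rows": [
    {"x":0.003,"y":0,"z":0,"rx":0,"ry":0,"rz":0},
    {"x":0.003,"y":0,"z":0,"rx":0,"ry":0,"rz":0},
    {"x":0.003,"y":0,"z":0,"rx":0,"ry":0,"rz":0},
    {"x":0.003,"y":0,"z":0,"rx":0,"ry":0,"rz":0}
  ]
}}

```text
t: 7.73
eef_pos: [0.4871, -0.0144, -0.0033]
ee_rot: [-0.707, 0.707, 0.0, -0.0]
contact_force: [-0.8, -0.5, -0.3]
finger_gap: -0.0002
```

```bash
python3 - <<'E'
from h import *
from cell import camera
import cv2
s,p,R=st(); print(p,s["contact_force"])
c=camera("wrist"); pickle.dump((c,p,R),open("w6.pkl","wb"));cv2.imwrite("pics/w6.png",cv2.resize(c["color"][170:290,180:330],None,fx=5.2,fy=5.2,interpolation=cv2.INTER_CUBIC))
E
```

```text
[ 0.48712289 -0.01442778 -0.00330486] [-0.82173396 -0.50720335 -0.29761659]
```

View pics/w6.png

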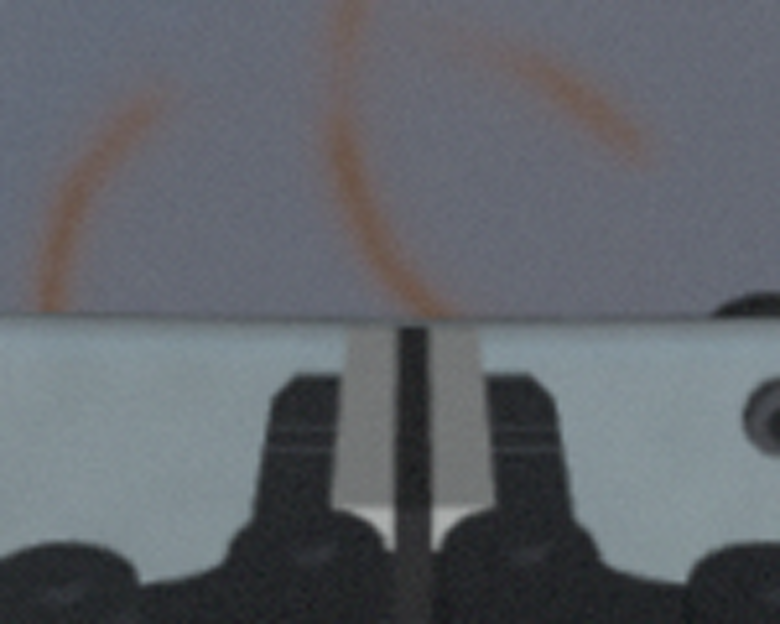

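{"name": "servo_tool", "arguments": {
  "rows": [
    {"x":0.002,"y":0,"z":0,"rx":0,"ry":0,"rz":0},
    {"x":0.001,"y":0,"z":0,"rx":0,"ry":0,"rz":0},
    {"x":0.001,"y":0,"z":0,"rx":0,"ry":0,"rz":0},
    {"x":0.001,"y":0,"z":0,"rx":0,"ry":0,"rz":0}
  ]
}}

```text
t: 8.12
eef_pos: [0.4918, -0.0144, -0.0033]
ee_rot: [0.707, -0.707, 0.0, 0.0]
contact_force: [-0.3, 0.2, -0.2]
finger_gap: 0.0003
```

{"name": "servo_tool", "arguments": {
  "rows": [
    {"x":0.001,"y":0,"z":0,"rx":0,"ry":0,"rz":0},
    {"x":0.001,"y":0,"z":0,"rx":0,"ry":0,"rz":0},
    {"x":0.001,"y":0,"z":0,"rx":0,"ry":0,"rz":0}
  ]
}}

```text
t: 8.37
eef_pos: [0.4947, -0.0144, -0.0033]
ee_rot: [0.707, -0.707, 0.0, 0.0]
contact_force: [-0.4, 0.4, 0.1]
finger_gap: -0.0
```

{"name": "servo_tool", "arguments": {
  "rows": [
    {"x":0.001,"y":0,"z":0,"rx":0,"ry":0,"rz":0},
    {"x":0.001,"y":0,"z":0,"rx":0,"ry":0,"rz":0}
  ]
}}

```text
t: 8.53
eef_pos: [0.4967, -0.0144, -0.0034]
ee_rot: [0.707, -0.707, 0.0, 0.0]
contact_force: [-1.1, -0.2, -0.2]
finger_gap: 0.0001
```

{"name": "servo_tool", "arguments": {
  "rows": [
    {"x":0.001,"y":0,"z":0,"rx":0,"ry":0,"rz":0},
    {"x":0.001,"y":0,"z":0,"rx":0,"ry":0,"rz":0}
  ]
}}

```text
t: 8.7
eef_pos: [0.4988, -0.0144, -0.0033]
ee_rot: [0.707, -0.707, 0.0, 0.0]
contact_force: [-0.7, 0.0, 0.3]
finger_gap: -0.0001
```

```bash
python3 - <<'E'
from h import *
from cell import camera
import cv2
s,p,R=st(); print(p,s["contact_force"])
c=camera("wrist"); pickle.dump((c,p,R),open("w7.pkl","wb"));cv2.imwrite("pics/w7.png",cv2.resize(c["color"][170:290,180:330],None,fx=5.2,fy=5.2,interpolation=cv2.INTER_CUBIC))
E
```

```text
[ 0.49883579 -0.01438047 -0.00332127] [-7.48988815e-01  5.84499353e-04  3.42116723e-01]
```

View pics/w7.png

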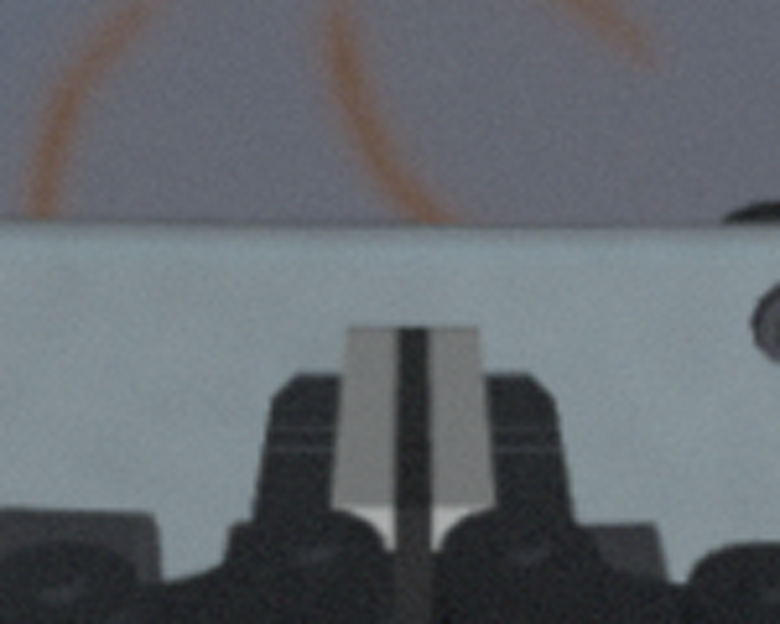

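{"name": "servo_tool", "arguments": {
  "rows": [
    {"x":0.001,"y":0,"z":0,"rx":0,"ry":0,"rz":0},
    {"x":0.0,"y":0,"z":0,"rx":0,"ry":0,"rz":0}
  ]
}}

```text
t: 8.92
eef_pos: [0.5, -0.0144, -0.0033]
ee_rot: [-0.707, 0.707, 0.0, 0.0]
contact_force: [0.1, -0.6, -0.1]
finger_gap: -0.0004
```

{"name": "servo_tool", "arguments": {
  "rows": [
    {"x":0.001,"y":0,"z":0,"rx":0,"ry":0,"rz":0},
    {"x":0.0,"y":0,"z":0,"rx":0,"ry":0,"rz":0}
  ]
}}

```text
t: 9.08
eef_pos: [0.501, -0.0145, -0.0033]
ee_rot: [-0.707, 0.707, 0.0, 0.0]
contact_force: [-0.4, -0.3, -0.4]
finger_gap: -0.0001
```

{"name": "servo_tool", "arguments": {
  "rows": [
    {"x":0.001,"y":0,"z":0,"rx":0,"ry":0,"rz":0},
    {"x":0.0,"y":0,"z":0,"rx":0,"ry":0,"rz":0}
  ]
}}

```text
t: 9.25
eef_pos: [0.5019, -0.0144, -0.0033]
ee_rot: [-0.707, 0.707, 0.0, 0.0]
contact_force: [0.1, 0.3, 0.0]
finger_gap: -0.0001
```

{"name": "servo_tool", "arguments": {
  "rows": [
    {"x":0.001,"y":0,"z":0,"rx":0,"ry":0,"rz":0},
    {"x":0.0,"y":0,"z":0,"rx":0,"ry":0,"rz":0}
  ]
}}

```text
t: 9.42
eef_pos: [0.502, -0.0144, -0.0034]
ee_rot: [0.707, -0.707, 0.001, 0.001]
contact_force: [-4.9, 0.0, 3.9]
finger_gap: 0.0002
```

{"name": "servo_tool", "arguments": {
  "rows": [
    {"x":-0.015,"y":0,"z":0,"rx":0,"ry":0,"rz":0},
    {"x":-0.015,"y":-0.03,"z":0,"rx":0,"ry":0,"rz":0},
    {"x":0,"y":-0.04,"z":0,"rx":0,"ry":0,"rz":0},
    {"x":0,"y":-0.03,"z":-0.025,"rx":0,"ry":0,"rz":0},
    {"x":0,"y":0,"z":-0.04,"rx":0,"ry":0,"rz":0},
    {"x":0,"y":0,"z":-0.04,"rx":0,"ry":0,"rz":0},
    {"x":0,"y":0,"z":-0.04,"rx":0,"ry":0,"rz":0},
    {"x":0,"y":0,"z":-0.02,"rx":0,"ry":0,"rz":0},
    {"x":0,"y":0,"z":0,"rx":0,"ry":0,"rz":0}
  ]
}}

```text
t: 10.17
eef_pos: [0.4735, -0.184, 0.0975]
ee_rot: [-0.706, 0.708, -0.001, 0.003]
contact_force: [-0.1, 0.6, 0.0]
finger_gap: -0.0002
```

```bash
python3 - <<'E'
from h import *
from cell import camera
import cv2
s,p,R=st(); print(s["t"],p,s["contact_force"])
c=camera("top"); pickle.dump(c,open("t8.pkl","wb"));cv2.imwrite("pics/t8.png",cv2.resize(c["color"][160:270,195:360],None,fx=4.8,fy=4.8,interpolation=cv2.INTER_CUBIC))
c=camera("scene"); cv2.imwrite("pics/s8.png",cv2.resize(c["color"][145:245,205:345],None,fx=5.6,fy=5.6,interpolation=cv2.INTER_CUBIC))
E
```

```text
10.1667 [ 0.47349209 -0.18395837  0.09747819] [-0.11496564  0.59417145  0.02236341]
```

View pics/t8.png

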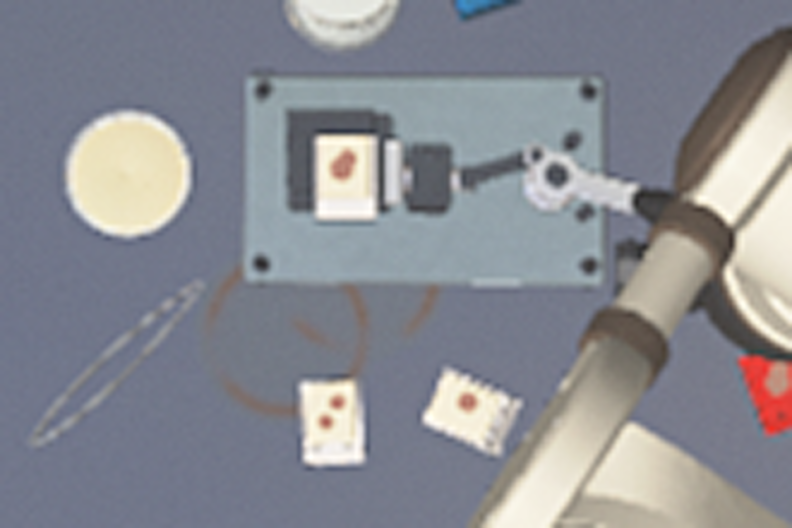

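View pics/s8.png

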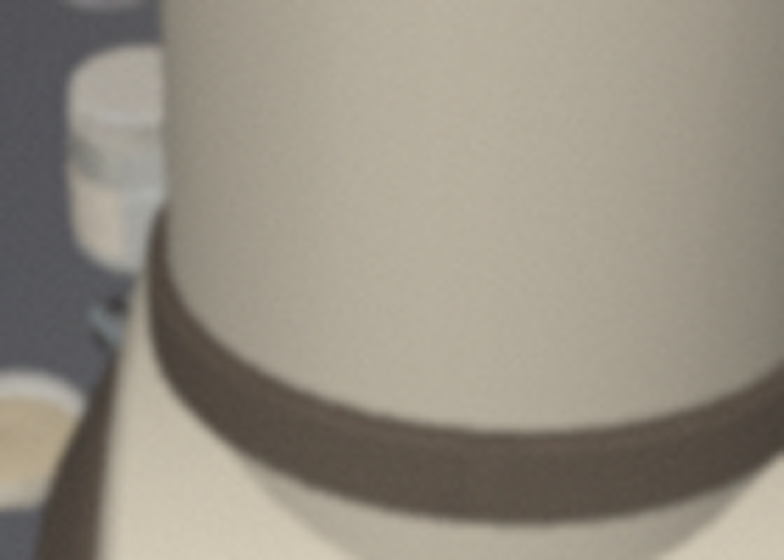

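{"name": "servo_tool", "arguments": {
  "rows": [
    {"x":0,"y":0,"z":0,"rx":0,"ry":5.63,"rz":0},
    {"x":0,"y":0,"z":0,"rx":0,"ry":5.63,"rz":0},
    {"x":0,"y":0,"z":0,"rx":0,"ry":5.63,"rz":0},
    {"x":0,"y":0,"z":0,"rx":0,"ry":0,"rz":0}
  ]
}}

```text
t: 10.6
eef_pos: [0.4729, -0.1778, 0.0965]
ee_rot: [0.7, -0.699, 0.104, -0.104]
contact_force: [-0.6, -0.1, -0.0]
finger_gap: 0.0
```

```bash
python3 - <<'E'
from h import *
rel([.4824,-.1774,-.008],-16.9)
from cell import camera
import cv2
s,p,R=st(); 
c=camera("wrist"); pickle.dump((c,p,R),open("w9.pkl","wb"));cv2.imwrite("pics/w9.png",cv2.resize(c["color"],None,fx=1.5,fy=1.5))
E
```

```text
t 10.6 pos [ 0.4729 -0.1778  0.0965] F [-0.62 -0.13 -0.  ] gap 0.0
shift tool mm [  9.  104.5   3.1] rotvec deg [-0.03 -0.02 -0.01] yaw -16.92
```

View pics/w9.png

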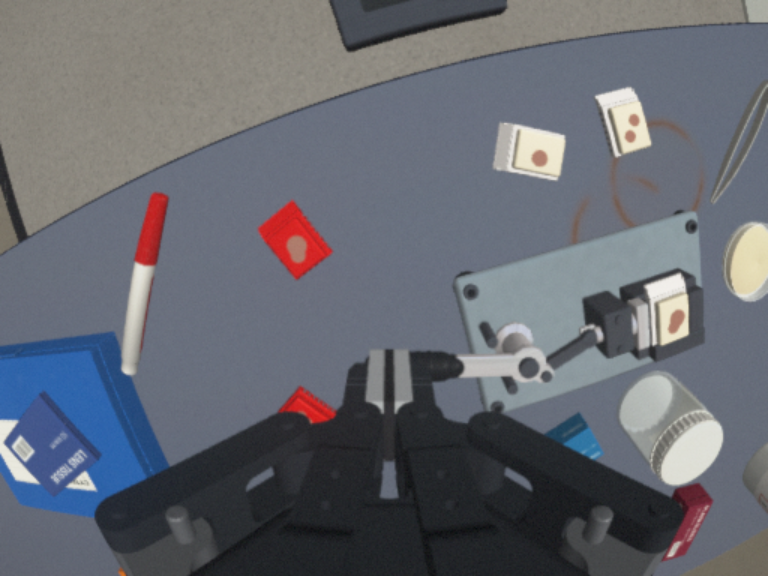

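```bash
python3 - <<'E'
from h import *
c,p,R=pickle.load(open("w9.pkl","rb"))
for n,u,z in [("grip front",(445,353),.045),("grip back",(445,380),.045),("pivot",(529,367),.053)]:
    X=wray(c,((u[0]+.5)/1.5-.5,(u[1]+.5)/1.5-.5),p,R,z); print(n,X.round(4),"tool",(R.T@(X-p)*1000).round(1), "from target",(R.T@(X-[.4824,-.1774,-.008])*1000).round(1))
E
```

```text
grip front [ 0.512  -0.1573  0.045 ] tool [31.4 51.5 30.9] from target [ 22.4 -53.   27.8]
grip back [ 0.5286 -0.1615  0.045 ] tool [48.6 51.5 31.8] from target [ 39.6 -53.   28.7]
pivot [ 0.5312 -0.1143  0.053 ] tool [37.3 43.5 77.7] from target [ 28.3 -61.   74.6]
```

{"name": "servo_tool", "arguments": {
  "rows": [
    {"x":0.006,"y":0.02,"z":0.003,"rx":0,"ry":0,"rz":0},
    {"x":0,"y":0.028,"z":0,"rx":0,"ry":0,"rz":0},
    {"x":0,"y":0.028,"z":0,"rx":0,"ry":0,"rz":0},
    {"x":0,"y":0.018,"z":0,"rx":0,"ry":0,"rz":0},
    {"x":0,"y":0.009,"z":0,"rx":0,"ry":0,"rz":0},
    {"x":0,"y":0,"z":0,"rx":0,"ry":0,"rz":0}
  ]
}}

```text
t: 11.15
eef_pos: [0.4778, -0.1765, -0.0084]
ee_rot: [0.7, -0.699, 0.104, -0.101]
contact_force: [-0.6, -0.3, 0.2]
finger_gap: 0.0002
```

{"name": "servo_tool", "arguments": {
  "rows": [
    {"x":0.005,"y":0,"z":0,"rx":0,"ry":0,"rz":0},
    {"x":0.004,"y":0,"z":0,"rx":0,"ry":0,"rz":0},
    {"x":0.003,"y":0,"z":0,"rx":0,"ry":0,"rz":0},
    {"x":0.002,"y":0,"z":0,"rx":0,"ry":0,"rz":0},
    {"x":0,"y":0,"z":0,"rx":0,"ry":0,"rz":0}
  ]
}}

```text
t: 11.57
eef_pos: [0.4941, -0.1831, -0.0052]
ee_rot: [-0.699, 0.7, -0.103, 0.104]
contact_force: [0.8, 0.2, 0.1]
finger_gap: 0.0001
```

```bash
python3 - <<'E'
from h import *
rel([.4824,-.1774,-.008],-16.9)
from cell import camera
import cv2
s,p,R=st(); print((R.T@(p-[.532,-.114,0])*1000).round(1))
c=camera("wrist"); cv2.imwrite("pics/w10.png",cv2.resize(c["color"],None,fx=1.5,fy=1.5))
E
```

```text
t 11.5667 pos [ 0.4941 -0.1831 -0.0052] F [0.79 0.22 0.09] gap 0.0001
shift tool mm [-12.8   2.7   2. ] rotvec deg [0.04 0.03 0.13] yaw -16.87
[-16.3   5.2 -77.1]
```

View pics/w10.png

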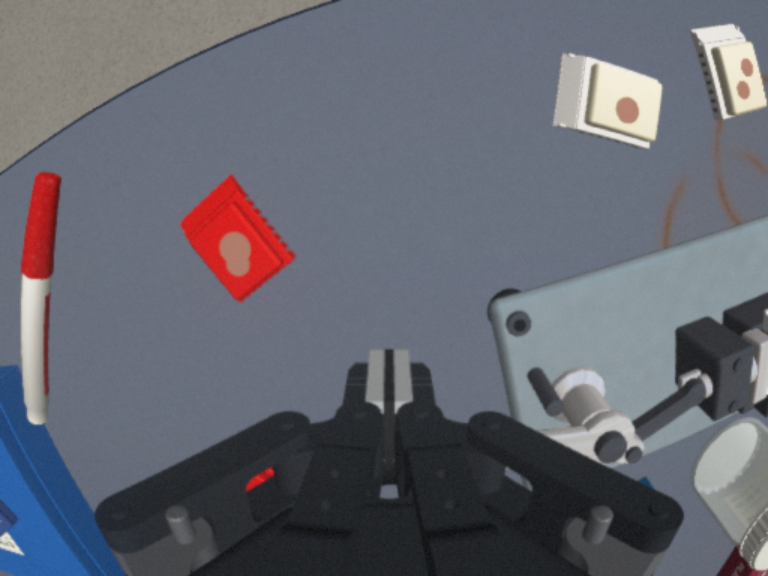

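{"name": "servo_tool", "arguments": {
  "rows": [
    {"x":0.00405,"y":0,"z":-0.00075,"rx":0,"ry":-3,"rz":0},
    {"x":0.00405,"y":0,"z":-0.00075,"rx":0,"ry":-3,"rz":0},
    {"x":0.00405,"y":0,"z":-0.00075,"rx":0,"ry":-3,"rz":0},
    {"x":0.00405,"y":0,"z":-0.00075,"rx":0,"ry":-3,"rz":0},
    {"x":0.00405,"y":0,"z":-0.00075,"rx":0,"ry":-3,"rz":0},
    {"x":0.00405,"y":0,"z":-0.00075,"rx":0,"ry":-3,"rz":0}
  ]
}}

```text
t: 12.12
eef_pos: [0.5153, -0.191, -0.0062]
ee_rot: [-0.707, 0.707, 0.007, -0.008]
contact_force: [-3.9, -1.7, 2.2]
finger_gap: 0.0
```

```bash
python3 - <<'E'
from h import *
s,p,R=st(); print(s["t"],p,s["contact_force"],(R.T@s["contact_force"]).round(2),(R.T@(p-[.532,-.114,0])*1000).round(1),np.degrees(np.arctan2(R[1,0],R[0,0])), s["joint_positions"].round(2))
from cell import camera
import cv2
c=camera("top"); cv2.imwrite("pics/t11.png",cv2.resize(c["color"][150:260,225:390],None,fx=4.8,fy=4.8,interpolation=cv2.INTER_CUBIC))
E
```

```text
12.1167 [ 0.51532863 -0.19103172 -0.00624424] [-3.9397522  -1.67087026  2.22691008] [-3.98 -2.22 -1.58] [-18.4   6.3 -76.6] 1.2778358042811626 [-0.57  0.36  1.81 -0.    0.97 -2.17]
```

View pics/t11.png

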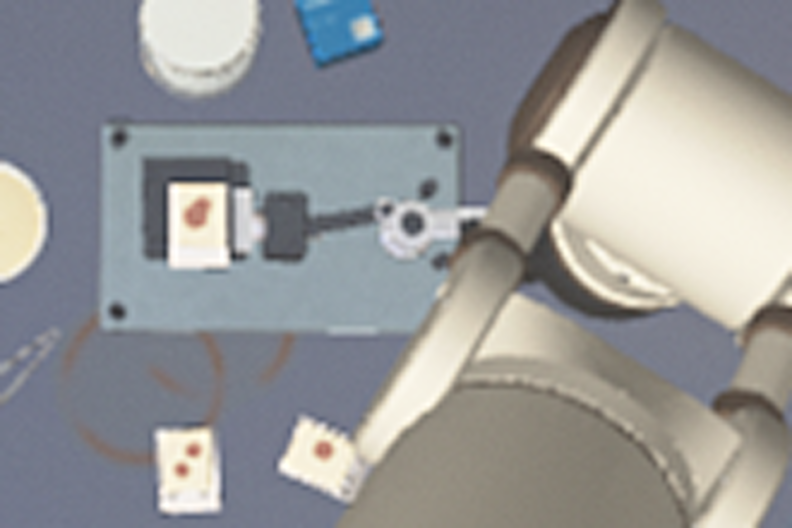

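{"name": "servo_tool", "arguments": {
  "rows": [
    {"x":-0.003,"y":0.003,"z":0,"rx":0,"ry":0,"rz":0},
    {"x":0,"y":0.003,"z":0,"rx":0,"ry":0,"rz":0},
    {"x":0.003,"y":0,"z":0,"rx":0,"ry":0,"rz":0},
    {"x":0.00405,"y":0,"z":-0.00075,"rx":0,"ry":-3,"rz":0},
    {"x":0.00405,"y":0,"z":-0.00075,"rx":0,"ry":-3,"rz":0},
    {"x":0.00405,"y":0,"z":-0.00075,"rx":0,"ry":-3,"rz":0}
  ]
}}

```text
t: 12.67
eef_pos: [0.5273, -0.1921, -0.0132]
ee_rot: [0.704, -0.704, -0.062, 0.064]
contact_force: [-2.4, -2.7, -2.5]
finger_gap: -0.0
```

```bash
cat > q.py <<'E'
from h import *
s,p,R=st(); print(s["t"],p.round(4),"Ftool",(R.T@s["contact_force"]).round(2),"rel pivot",(R.T@(p-[.532,-.114,0])*1000).round(1),"yaw",np.degrees(np.arctan2(R[1,0],R[0,0])).round(1), s["joint_positions"].round(2))
E
python3 q.py
```

```text
12.6667 [ 0.5273 -0.1921 -0.0132] Ftool [-2.87  2.54 -2.24] rel pivot [-18.4  13.1 -76.1] yaw 10.2 [-0.56  0.4   1.78 -0.    0.96 -2.31]
```

{"name": "servo_tool", "arguments": {
  "rows": [
    {"x":0.00405,"y":0,"z":-0.0009,"rx":0,"ry":-3,"rz":0},
    {"x":0.00405,"y":0,"z":-0.0009,"rx":0,"ry":-3,"rz":0},
    {"x":0.00405,"y":0,"z":-0.0009,"rx":0,"ry":-3,"rz":0},
    {"x":0.00405,"y":0,"z":-0.0009,"rx":0,"ry":-3,"rz":0}
  ]
}}

```text
t: 13.0
eef_pos: [0.5445, -0.1913, -0.013]
ee_rot: [0.694, -0.694, -0.136, 0.136]
contact_force: [-2.3, -0.3, -1.8]
finger_gap: 0.0004
```

```bash
python3 q.py
```

```text
13.0 [ 0.5445 -0.1913 -0.013 ] Ftool [-2.22  1.78  0.59] rel pivot [-17.7  12.9 -76.2] yaw 22.2 [-0.55  0.43  1.73 -0.    0.98 -2.51]
```

{"name": "servo_tool", "arguments": {
  "rows": [
    {"x":0.00405,"y":0,"z":-0.0009,"rx":0,"ry":-3,"rz":0},
    {"x":0.00405,"y":0,"z":-0.0009,"rx":0,"ry":-3,"rz":0},
    {"x":0.00405,"y":0,"z":-0.0009,"rx":0,"ry":-3,"rz":0},
    {"x":0.00405,"y":0,"z":-0.0009,"rx":0,"ry":-3,"rz":0}
  ]
}}

```text
t: 13.33
eef_pos: [0.5614, -0.1873, -0.0124]
ee_rot: [-0.676, 0.676, 0.208, -0.208]
contact_force: [-0.9, -0.2, 0.4]
finger_gap: 0.0001
```

```bash
python3 q.py
```

```text
13.3333 [ 0.5614 -0.1873 -0.0124] Ftool [-0.84 -0.42  0.38] rel pivot [-16.9  12.4 -77.2] yaw 34.2 [-0.53  0.46  1.69  0.    0.99 -2.69]
```

Past the dead point; following gently to the stop.

{"name": "servo_tool", "arguments": {
  "rows": [
    {"x":0.004,"y":0,"z":-0.0005,"rx":0,"ry":-2,"rz":0},
    {"x":0.004,"y":0,"z":0,"rx":0,"ry":-2,"rz":0},
    {"x":0.001,"y":0,"z":0,"rx":0,"ry":0,"rz":0}
  ]
}}

```text
t: 13.58
eef_pos: [0.5662, -0.1851, -0.0125]
ee_rot: [-0.667, 0.669, 0.229, -0.234]
contact_force: [-14.7, -12.5, 5.8]
finger_gap: 0.0003
```

```bash
python3 q.py
```

```text
13.5833 [ 0.5662 -0.1851 -0.0125] Ftool [-19.29  -5.71  -0.73] rel pivot [-17.1  12.5 -77. ] yaw 38.3 [-0.52  0.47  1.67 -0.01  1.   -2.75]
```

{"name": "servo_tool", "arguments": {
  "rows": [
    {"x":-0.01,"y":0,"z":0,"rx":0,"ry":0,"rz":0},
    {"x":-0.02,"y":0,"z":0,"rx":0,"ry":0,"rz":0},
    {"x":-0.015,"y":-0.015,"z":0,"rx":0,"ry":0,"rz":0},
    {"x":0,"y":-0.04,"z":0,"rx":0,"ry":3,"rz":0},
    {"x":0,"y":-0.04,"z":0,"rx":0,"ry":5,"rz":0},
    {"x":0,"y":-0.02,"z":-0.03,"rx":0,"ry":5,"rz":0},
    {"x":-0.01,"y":0,"z":-0.04,"rx":0,"ry":5,"rz":0},
    {"x":-0.01,"y":0,"z":-0.04,"rx":0,"ry":5,"rz":0},
    {"x":-0.01,"y":0,"z":-0.04,"rx":0,"ry":5,"rz":0},
    {"x":0,"y":0,"z":-0.04,"rx":0,"ry":0,"rz":0},
    {"x":0,"y":0,"z":-0.03,"rx":0,"ry":0,"rz":0},
    {"x":0,"y":0,"z":0,"rx":0,"ry":0,"rz":0}
  ]
}}

```text
t: 14.58
eef_pos: [0.573, -0.4341, 0.1022]
ee_rot: [-0.703, 0.706, 0.061, -0.06]
contact_force: [0.0, -0.7, -0.5]
finger_gap: 0.0001
```

```bash
python3 - <<'E'
from h import *
from cell import camera
import cv2
s,p,R=st(); print(s["t"],p,s["contact_force"])
c=camera("top"); cv2.imwrite("pics/t12.png",cv2.resize(c["color"][150:260,195:360],None,fx=4.8,fy=4.8,interpolation=cv2.INTER_CUBIC))
c=camera("scene"); cv2.imwrite("pics/s12.png",cv2.resize(c["color"][145:245,205:345],None,fx=5.6,fy=5.6,interpolation=cv2.INTER_CUBIC))
E
```

```text
14.5833 [ 0.57300048 -0.43414198  0.10216408] [ 0.03139442 -0.67838388 -0.49825217]
```

View pics/t12.png

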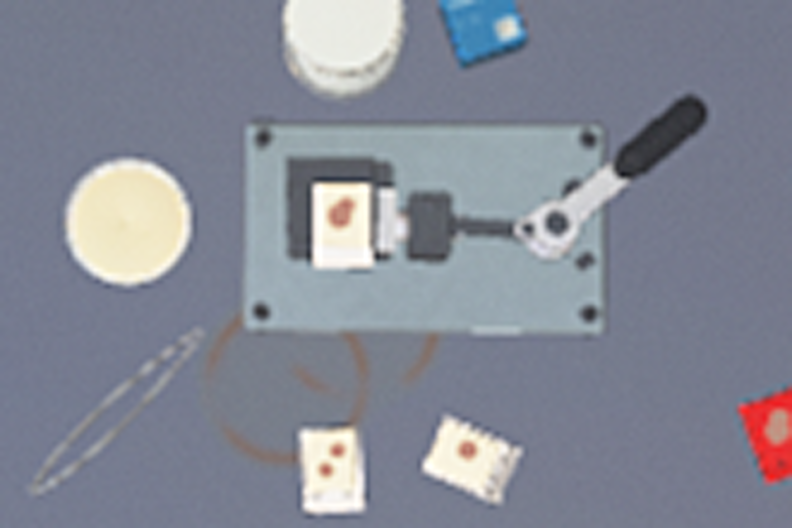

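View pics/s12.png

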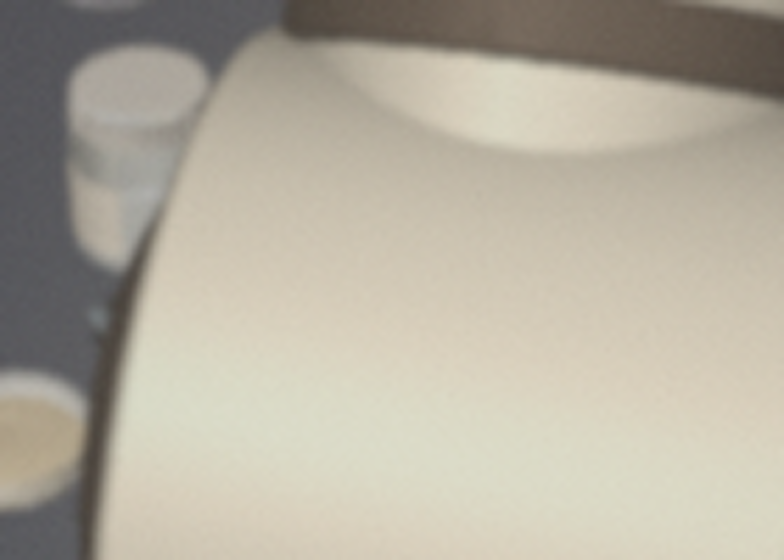

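```bash
python3 -c "
from cell import workorder
print(workorder.sign_off())"
```

```text
the job is handed in; nothing more can be done
None
```

The cassette is pushed home against the back stop and the lever is locked. I handed the job in at about 14.7 s, and no verdict is given.

- **Push:** I pushed the white cassette on the bed by its label end with closed fingertips until it resisted at about 5 N. The top camera showed it had moved about 8.5 mm, with the label end at clamp x ≈ -20 mm, which is the home position. The lever was still open then.
- **Lever:** I swung it round by the grip past the dead point and followed it to its stop, where the force rose to about 19 N. Then I backed off.
- **Last top picture, robot clear:** the lever stands at about 1.07 rad by my pixel reading (1.05 is locked). The jaw is against the cassette, which is still home. The spares, tweezers, dish, cup and box look unmoved.

**What disagreed:**
- **Fingertip height:** the fingertips sit well short of the reported TCP, by at least 16 mm and about 30 mm in the wrist view. My first push, at TCP z = 23 mm, therefore passed above the cassette without touching it. I repeated it about 26 mm lower.
- **Upward force:** there was about 4 N upward on the tool at the stop, so the tip probably bore partly on the sloped label. The next picture showed the cassette straight in its seat.
- **Scene camera:** the arm blocked its view at the end, so the final check rests on the top camera alone.

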